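# Hang the battery charger on its keyhole screws

## Task

Mount the battery charger on the low backboard: first clear the brake pad lying in front of the board out of the way, leaving it on the worktop, then slide the charger along the worktop until both screw heads enter the wide ends of the keyholes in its back, and push it sideways, away from the robot, until the screws sit fully home in the narrow ends of the slots. Do not lift the charger, leave the pad clear of it, and do not disturb the oil filter, the aerosol can or the tape measure.

Things in the scene. Friction and masses are not known exactly. Their poses are not given: they have to be found in the camera images.
- board: Fixed low plywood backboard standing on the worktop at the robot's right, facing left: 18 mm thick (x), 180 mm long (y), 55 mm high, with a low foot behind. Origin: bottom centre of its front face, at worktop height. Its -x points out of the front face, to the robot's left (world +y within 10 degrees); its +y points away from the robot. Two steel screws stick out of the face.
- screw_mid (a point): Point on the board's front face midway between the two screws, 35 mm up; axes as the board's. The screws stand at y = +36 and -36 mm from it: shank 6 mm diameter, 9 mm long, then a head 13 mm diameter, 4 mm thick, ending 13 mm out from the face.
- charger: Loose grey battery charger, orange strip in front: closed box 80 mm deep (x), 130 mm wide (y), 60 mm high, 0.35 to 0.7 kg, upright on the worktop, sliding friction 0.5 to 0.7. Too large to grip; push it. Origin: centre of its underside; +x points to its flat back with the two keyholes, which faces the board; +y, roughly, away from the robot.
- keyhole_mid (a point): Point on the charger's back face midway between the two slot ends where the shanks stop (charger frame 40, -9, 35 mm); axes as the charger's. Locked, it meets screw_mid. The slots are 10 mm high and run from the wide openings (20 x 20 mm) towards -y.
- brake_pad: Loose dark brake pad lying flat on the worktop in the strip between charger and board, 55 mm (its x) x 90 mm (its y) x 13 mm high, origin at the centre of its underside. It blocks the charger's way.
- aerosol_can: Bystander: upright blue and white aerosol can, 58 mm diameter, 190 mm high, loose, left of the charger or beyond the board's far end. Origin: centre of its underside.
- oil_filter: Bystander: upright blue and white oil filter, 72 mm diameter, 94 mm high, loose, in the other one of these two places. Origin: centre of its underside.
- tape_measure: Bystander: yellow tape measure, 60 x 86 x 64 mm, loose, standing left of the charger. Origin: centre of its underside. Behind it a fixed grey fabric bin, 250 mm high, reaches forward to x = 0.56 m, from y = -0.30 to -0.01 m: keep the gripper and wrist clear of it. The worktop's near edge is at x = 0.34 m, and the charger may start slightly over it.
- opening_mid (a point): Point on the charger's back face midway between the centres of the two wide openings (charger frame 40, 9, 35 mm; openings at y = +36 and -36 mm from it). Back wall 4 mm thick, 18 mm hollow behind. When it meets screw_mid (3 mm to spare sideways) the heads are in and the back touches the board; then 18 mm of sliding towards the board's +y locks.

How it is judged (in metres and radians):
At the end, for the whole second after the job is handed in: The charger stands at rest and upright on the worktop with the screw shanks in the narrow ends of its slots: keyhole_mid within 5 mm of screw_mid sideways, its back within 6 mm of the board, square to the board within 0.1 rad; the brake pad lies on the worktop and does not touch the charger (y of keyhole_mid in the frame of screw_mid between -0.005 and 0.005 m and x of keyhole_mid in the frame of screw_mid above -0.006 m and angle between the x axis of charger and the x axis of board, either way round below 0.1 rad and angle between charger's own z axis and vertical below 0.1 rad and linear speed of charger below 0.01 m/s and height (world z) of brake_pad between -0.01 and 0.02 m and contact force between brake_pad and charger below 0.2 N).
It fails at once if the charger is lifted more than 20 mm off the worktop (height (world z) of charger above 0.02 m).
It fails at once if the aerosol can is moved more than 20 mm (distance of aerosol_can from where it was at the start of the episode above 0.02 m).
It fails at once if the oil filter is moved more than 20 mm (distance of oil_filter from where it was at the start of the episode above 0.02 m).
It fails at once if the tape measure is moved more than 20 mm (distance of tape_measure from where it was at the start of the episode above 0.02 m).
It also fails if it takes over 64 s, if anything falls off the work surface, if the arm or the gripper's body presses on something with over 40 N, if the wrist force passes 120 N, or if a joint passes its speed limit or range.

## Robot

A 6-joint arm with a two-finger parallel gripper is mounted at the origin on a cart in front of the work surface, level with it; the furniture and walls round the work are solid. World frame = base frame: x ahead of the robot, y to its left, z up, the work surface at z = 0. Lengths are in mm, angles in rad, forces in N, time in s.
With the tool pointing down it reaches from about 325 to 850 mm from the base axis. Payload 15.5 kg.
Tool frame: the origin (TCP) lies between the finger pads; the fingertips stand 17 mm ahead of it and the grasp point (between the pads) lies 2 mm behind it; z points along the fingers, y is the line along which they close (so a half turn about z gives the same grasp; the last joint's range is limited). The gripper opens to 91 mm and grips with 3 to 60 N. Pads are 32 mm wide; open, the fingers measure 118 mm over their backs; the gripper's body (76 mm by 178 mm) begins 60 mm behind the grasp point.
Start: joints at [-1.206, 0.494, 1.345, -0, 1.302, -0.096], TCP at [277.357, -560.089, 230.915] pointing down, gripper open.
Joint ranges: [-2.91, 2.91], [-0.82, 2.16], [0.22, 2.67], [-1.22, 4.37], [0.12, 2.79], [-3.08, 3.08]. Speed limits (rad/s): [1.89, 1.89, 2.57, 3.01, 3.01, 3.01].

## Interface

Orientations are given as a 3x3 rotation matrix whose columns are the frame's x, y, z axes.
In Python, from workcell import arm, camera gives the robot as it stands. The module is installed in compiled form; this text tells all that it offers.
- The arm moves only by the shell command python3 -m inch 'ROWS'. ROWS is a JSON object of lists of equal length, an entry for each row: "xyz": the shift along the tool's x, y, z in mm, a list of three; "turn": the turn about the tool's z in rad; "gripper": the opening, from 0 (shut) to 1 (fully open). In form: {"xyz": [[tx, ty, tz], ...], "turn": [turn, ...], "gripper": [gripper, ...]}. A call has 1 to 12 rows; each row shifts and turns the commanded pose from where the row before left it, along the tool's axes as they then stand; what a row does not reach is not made up. A row lasts 1/10 s, in which the tool goes at most 50 mm and 8.59 degrees, less where a joint would pass 70% of its speed; a pose out of reach is approached as far as the arm can. A call with a gripper value outside its range is refused whole. The fingers move at their own pace and stop on an object; the grip force is fixed at half the most. Time passes only in rows, so rows that do not move let the fingers close. It gives the time, the measured TCP pose, the force, the opening and the grip force at its end, in the units of the state.
- arm.state(): the state, without advancing time (a new reading comes with each control period).
- camera(name): name is "side" or "top"; returns a dict with "color" (384x512x3 uint8, red, green, blue), "depth" (384x512 float32, mm along the optical axis (not along the pixel's ray), 0 where there is no reading), "fovy" (degrees; the focal length in pixels is half the picture's height over the tangent of half this angle, whatever the lens; pixels are square), "cx", "cy" (the principal point, pixels), "pose" (4x4, takes a point from camera to world coordinates). Camera axes: x right, y down, z forward; pixel columns grow to the right and rows downward; lengths in mm; the calibration is good to about 2 mm. A picture is of the moment at which its call begins.
- arm.job_done(): hands the job in; it is judged then, once.
The state is a dict: "time": time; "joint_positions": joint angles; "dq": joint speeds; "tau": joint torques, N m; "tcp_pos": TCP position; "ee_rot": TCP orientation; "force": force on the tool from outside, world axes, zero at the start; "moment": the same for the moment, N m; "width": finger opening in mm; "gripper_force": force on a finger pad.
Only numpy, scipy, OpenCV 4.12 (cv2) and the standard library are available. Lean on these libraries where they do the work, as an engineer would, in place of code of your own. Each camera call takes 0.05 s, during which the arm holds its last target. There are 200 camera calls.

## Working session

There is one attempt and no reset: what is moved stays moved. The work goes in short steps, Python scripts to look and compute and a shell command to move; the robot and the scene stay as the last step left them, time stands still between calls to the robot, and variables do not carry over. Pictures are saved under pics/ and viewed, at most 10 in all, crops included, and the job is handed in when it is done.

```bash
mkdir -p pics
cat > h.py <<'E'
import numpy as np,cv2
from workcell import arm,camera
def cam(n):
    c=camera(n); f=192/np.tan(np.radians(c['fovy'])/2); c['f']=f; c['P']=np.array(c['pose']); return c
def ray(c,u,v,z):
    d=c['P'][:3,:3]@np.array([(u-c['cx'])/c['f'],(v-c['cy'])/c['f'],1]); o=c['P'][:3,3]
    return o+d*(z-o[2])/d[2]
def pts(c):
    v,u=np.mgrid[:384,:512]; d=c['depth']
    p=np.stack([(u-c['cx'])/c['f']*d,(v-c['cy'])/c['f']*d,d],-1)
    return p@c['P'][:3,:3].T+c['P'][:3,3]
def save(c,n): cv2.imwrite('pics/'+n,cv2.cvtColor(c['color'],cv2.COLOR_RGB2BGR))
E
python3 - <<'E'
from h import *
a=cam('top');b=cam('side');
im=np.hstack([a['color'],b['color']]);im=cv2.resize(im,(800,300),interpolation=cv2.INTER_AREA)
save(a,'t0.png');save(b,'s0.png')
for c in(a,b):print(c['f'],c['cx'],c['cy'],c['P'].round(3).tolist())
s=arm.state();print(s['time'],s['tcp_pos'],np.round(s['ee_rot'],3).tolist(),s['width'])
E
```

```text
456.6939548072052 257.0948979303551 192.87578483607706 [[0.003, -0.995, 0.095, 483.824], [-1.0, -0.004, -0.017, -258.297], [0.017, -0.095, -0.995, 987.234], [0.0, 0.0, 0.0, 1.0]]
484.43995921519894 250.9102657880408 194.60450015385467 [[0.916, -0.148, 0.373, 155.671], [-0.401, -0.336, 0.852, -1195.526], [-0.001, -0.93, -0.367, 457.549], [0.0, 0.0, 0.0, 1.0]]
0.1 [ 277.22448003 -559.79161324  230.40087043] [[0.896, 0.444, -0.0], [0.444, -0.896, 0.001], [0.0, -0.001, -1.0]] 90.86359419966863
```

View pics/t0.png

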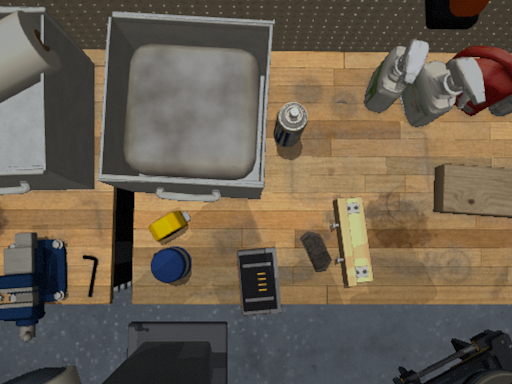

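View pics/s0.png

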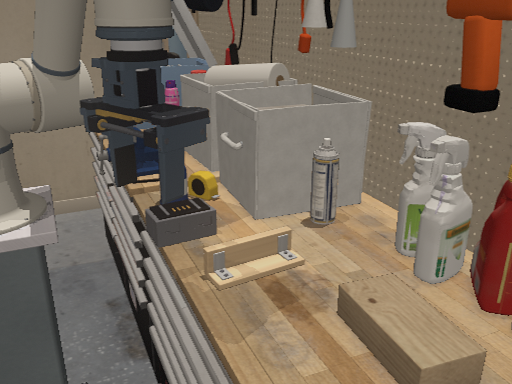

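The top view shows the charger at about (259,280), the pad at (316,251), the board's front edge at about x 338 with screws at (336,226) and (341,260), the oil filter at (171,265), the tape measure at (168,227) and the can at (290,122). The side view agrees. Next I measure from depth.

```bash
cat >> h.py <<'E'
def rect(c,p,zlo,zhi,box,col=None):
    u0,u1,v0,v1=box; m=np.zeros((384,512),bool); m[v0:v1,u0:u1]=1
    m&=(p[...,2]>zlo)&(p[...,2]<zhi)
    m=cv2.morphologyEx(m.astype(np.uint8),cv2.MORPH_OPEN,np.ones((3,3)))
    n,l,st,_=cv2.connectedComponentsWithStats(m)
    if n<2: return None
    k=1+np.argmax(st[1:,4]); q=p[l==k]
    r=cv2.minAreaRect(q[:,:2].astype(np.float32)); e=cv2.boxPoints(r)
    return dict(n=len(q),z=float(np.median(q[:,2]).round(1)),c=np.round(r[0],1),s=np.round(r[1],1),corners=e.round(1).tolist())
E
python3 - <<'E'
from h import *
c=cam('top');p=pts(c)
print('table',np.median(p[270:300,300:330,2]), np.median(p[180:190,300:320,2]))
for n,a in dict(charger=(52,70,(225,300,235,325)),board=(46,64,(325,385,185,300)),pad=(8,20,(292,334,215,285)),screw=(24,46,(325,342,200,280)),filt=(80,105,(140,205,235,295)),tape=(50,75,(140,200,200,250)),can=(150,200,(265,320,90,150))).items(): print(n,rect(c,p,*a))
for v in range(212,275,2):
  print(v,[int(x) for x in p[v,328:350,2]])
E
```

```text
table 0.22597430280961817 0.5253282526117573
charger {'n': 2561, 'z': 59.7, 'c': array([ 394.8, -278.6]), 's': array([129.9,  80. ]), 'corners': [[326.5, -244.60000610351562], [333.70001220703125, -324.29998779296875], [463.1000061035156, -312.70001220703125], [455.8999938964844, -233.0]]}
board {'n': 843, 'z': 55.1, 'c': array([ 475.2, -459. ]), 's': array([179.5,  21.8]), 'corners': [[384.79998779296875, -458.6000061035156], [387.3999938964844, -480.20001220703125], [565.7000122070312, -459.3999938964844], [563.0999755859375, -437.79998779296875]]}
pad {'n': 510, 'z': 13.3, 'c': array([ 454.6, -403.3]), 's': array([71.2, 36.2]), 'corners': [[414.79998779296875, -401.0], [429.29998779296875, -434.1000061035156], [494.5, -405.6000061035156], [479.8999938964844, -372.5]]}
screw {'n': 18, 'z': 39.8, 'c': array([ 437.2, -444.3]), 's': array([6.4, 8.7]), 'corners': [[433.6000061035156, -440.29998779296875], [434.3999938964844, -449.0], [440.79998779296875, -448.3999938964844], [440.0, -439.70001220703125]]}
filt {'n': 937, 'z': 92.6, 'c': array([ 428.8, -100.2]), 's': array([65.7, 65. ])
[... 2685 characters left out ...]
39, 36, 39, 39, 35, 44, 54, 53, 53, 57, 53]
260 [5, 6, 3, 4, 2, -3, 0, 1, 0, 34, 43, 43, 37, 35, 38, 36, 38, 54, 54, 55, 53, 54]
262 [6, 5, 6, 1, -1, -1, 1, -2, 0, 0, 40, 37, 0, 8, 17, 27, 36, 54, 57, 53, 57, 53]
264 [4, 2, 0, 0, 1, 0, 2, 0, -1, 2, 2, -3, -1, 3, 15, 26, 37, 49, 55, 55, 54, 59]
266 [0, 0, 0, 0, 2, 0, 2, 0, 0, 2, -1, 1, 0, 0, 12, 24, 33, 46, 51, 54, 55, 54]
268 [0, 1, 1, 1, 0, 0, 0, 0, -1, 1, 0, 0, 0, -2, 10, 21, 35, 43, 47, 55, 55, 54]
270 [0, 6, 2, -2, 1, 0, 0, 987, -1, 2, 0, 3, 2, 3, 5, 14, 28, 37, 48, 57, 55, 57]
272 [0, 0, -3, 0, 1, 4, -1, 0, 0, 1, 1, 0, -1, -1, 2, 18, 24, 38, 47, 55, 54, 54]
274 [0, 0, -2, 1, 3, 1, -1, 0, 1, 0, 1, 0, 0, 1, -4, 13, 21, 28, 45, 53, 56, 56]
```

Run:
```python
import cv2
i=cv2.imread('pics/t0.png')[190:320,225:385]
cv2.imwrite('pics/t0c.png',cv2.resize(i,None,fx=4.5,fy=4.5,interpolation=cv2.INTER_CUBIC))
```

```text
(no output)
```

View pics/t0c.png

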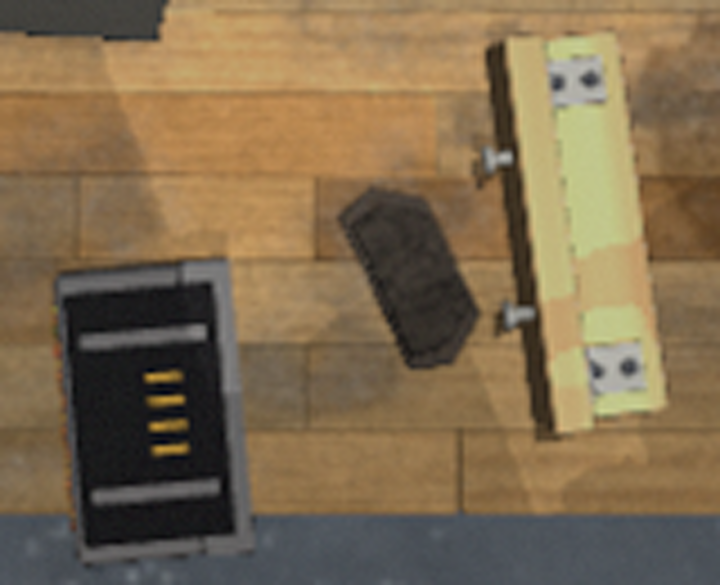

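The crop shows the pad's corners bevelled, its near end close to (428,365) in crop pixels. The screw heads are at about (487,160) and (510,318), and the gap between pad and board is narrow. Now I refine the board line, screws and pad.

```bash
cat > m.py <<'E'
from h import *
def board(c):
    p=pts(c); z=p[...,2]; m=np.zeros((384,512),bool); m[195:290,330:352]=1
    m&=(z>14)&(z<50); q=p[m][:,:2]
    for _ in range(6):
        n=np.array([-.116,.993]); k=np.polyfit(q[:,0],q[:,1],1); r=q[:,1]-np.polyval(k,q[:,0]); q=q[abs(r)<max(2*r.std(),2)]
    return k,r.std(),len(q)
E
python3 - <<'E'
from m import *
P=[];C=[]
for i in range(3):
    c=cam('top');p=pts(c);k,s,n=board(c);print('face',k,np.degrees(np.arctan(k[0])),s,n)
    off=(p[...,1]-np.polyval(k,p[...,0]))*np.cos(np.arctan(k[0]))
    for v0,v1 in((218,230),(254,266)):
        m=np.zeros((384,512),bool);m[v0:v1,328:345]=1;m&=(p[...,2]>24)&(p[...,2]<46)&(off>5)&(off<18)
        q=p[m];print(' screw',len(q),q.mean(0).round(1),off[m].max().round(1),q[:,0].min().round(1),q[:,0].max().round(1))
    g=c['color'].astype(int).max(-1); m=np.zeros((384,512),np.uint8); m[225:278,295:335]=(g[225:278,295:335]<85)
    n,l,st,_=cv2.connectedComponentsWithStats(m);kk=1+np.argmax(st[1:,4]);v,u=np.nonzero(l==kk)
    q=np.array([ray(c,a,b,13)[:2] for a,b in zip(u,v)],np.float32);r=cv2.minAreaRect(q);print('pad',len(q),q.mean(0),r,cv2.boxPoints(r).tolist())
E
```

```text
face [ 1.17856604e-01 -5.04986241e+02] 6.721678678861738 0.3625544526416185 278
 screw 21 [ 509.5 -434.1   38.8] 13.6 503.7 514.2
 screw 21 [ 437.  -443.3   38.5] 13.5 431.7 442.1
pad 718 [ 453.62625 -400.37857] ((454.008544921875, -401.418701171875), (88.3282699584961, 40.825233459472656), 24.777925491333008) [[405.355224609375, -401.3945617675781], [422.46514892578125, -438.4613952636719], [502.661865234375, -401.4428405761719], [485.55194091796875, -364.3760070800781]]
face [ 1.18267315e-01 -5.05117096e+02] 6.744887187473068 0.37716068623834836 278
 screw 21 [ 509.5 -434.3   37.8] 13.5 503.8 514.2
 screw 19 [ 437.4 -442.9   39.3] 13.7 431.7 442.1
pad 718 [ 453.54404 -400.42514] ((454.008544921875, -401.418701171875), (88.3282699584961, 40.825233459472656), 24.777925491333008) [[405.355224609375, -401.3945617675781], [422.46514892578125, -438.4613952636719], [502.661865234375, -401.4428405761719], [485.55194091796875, -364.3760070800781]]
face [ 1.17760039e-01 -5.04938815e+02] 6.716221618592867 0.38331656682539617 280
 screw 20 [ 509.4 -434.3   38.5] 13.3 503.7 514.3
 screw 22 [ 437.2 -443.3   39.4] 13.3 431.6 442.0
pad 717 [ 453.5559 -400.3866] ((454.008544921875, -401.418701171875), (88.3282699584961, 40.825233459472656), 24.777925491333008) [[405.355224609375, -401.3945617675781], [422.46514892578125, -438.4613952636719], [502.661865234375, -401.4428405761719], [485.55194091796875, -364.3760070800781]]
```

```bash
python3 - <<'E'
from m import *
c=cam('top');p=pts(c);d=np.array([.908,.419]);n=np.array([.419,-.908])
m=np.zeros((384,512),bool);m[222:285,293:332]=1;m&=(p[...,2]>5)&(p[...,2]<18)
n2,l,st,_=cv2.connectedComponentsWithStats(m.astype(np.uint8));k=1+np.argmax(st[1:,4]);q=p[l==k][:,:2]-[454,-401.4]
a,b=q@d,q@n
for lo in range(-45,45,10):
    s=(a>=lo)&(a<lo+10); print(lo,b[s].min().round(1),b[s].max().round(1))
E
python3 -m inch '{"xyz":[[20,-10,0],[30,-10,0],[40,-10,0],[40,-10,0],[40,-10,0],[35,-10,0],[30,-10,0],[0,0,20],[0,0,30],[0,0,40]],"turn":[0.028,0,0,0,0,0,0,0,0,0],"gripper":[0.7,0.7,0.7,0.7,0.7,0.7,0.7,0.7,0.7,0.7]}'
```

```text
-45 -17.6 11.2
-35 -18.6 22.6
-25 -19.0 23.0
-15 -18.3 23.0
-5 -18.4 22.7
5 -16.0 22.7
15 -18.3 23.2
25 -18.5 22.9
35 -17.9 12.0
time: 1.35
tcp_pos: [462.0, -398.2, 141.3]
ee_rot: [[0.908, 0.419, 0.002], [0.419, -0.908, -0.003], [0.001, 0.003, -1.0]]
force: [0.6, -0.3, -1.1]
width: 63.7
gripper_force: 0.0
```

```bash
python3 -m inch '{"xyz":[[0,0,30],[0,0,30],[0,0,20],[0,0,15],[0,0,10],[0,0,10],[0,0,5],[0,0,0]],"turn":[0,0,0,0,0,0,0,0],"gripper":[0.62,0.62,0.62,0.62,0.62,0.62,0.62,0.62]}'
```

```text
time: 2.15
tcp_pos: [460.9, -397.7, 20.6]
ee_rot: [[0.908, 0.419, -0.0], [0.419, -0.908, 0.0], [-0.0, -0.0, -1.0]]
force: [0.3, 0.1, -0.2]
width: 56.8
gripper_force: 0.0
```

```bash
python3 -m inch '{"xyz":[[0,0,0],[0,0,0],[0,0,0],[0,0,0],[0,0,0],[0,0,0],[0,0,-5],[0,0,-15],[0,0,-30],[0,0,-30],[0,0,-20],[0,0,0]],"turn":[0,0,0,0,0,0,0,0,0,0,0,0],"gripper":[0.2,0.2,0.2,0.2,0.2,0.2,0.2,0.2,0.2,0.2,0.2,0.2]}'
```

```text
time: 3.35
tcp_pos: [462.1, -398.9, 124.7]
ee_rot: [[0.908, 0.419, 0.004], [0.419, -0.908, -0.004], [0.002, 0.005, -1.0]]
force: [0.5, 0.4, -0.7]
width: 40.2
gripper_force: 27.1
```

```bash
python3 -m inch '{"xyz":[[10,10,0],[25,20,0],[30,25,0],[30,25,0],[25,18,0],[15,10,0],[0,0,25],[0,0,30],[0,0,25],[0,0,15],[0,0,8],[0,0,0]],"turn":[0,0,0,0,0,0,0,0,0,0,0,0],"gripper":[0.2,0.2,0.2,0.2,0.2,0.2,0.2,0.2,0.2,0.2,0.2,0.2]}'
python3 -m inch '{"xyz":[[0,0,0],[0,0,0],[0,0,0],[0,0,0],[0,0,-15],[0,0,-30],[0,0,-35],[0,0,-30],[0,0,0]],"turn":[0,0,0,0,0,0,0,0,0],"gripper":[0.62,0.62,0.62,0.62,0.62,0.62,0.62,0.62,0.62]}'
```

```text
time: 4.55
tcp_pos: [628.7, -439.1, 18.1]
ee_rot: [[0.908, 0.419, -0.0], [0.419, -0.908, 0.0], [-0.0, -0.001, -1.0]]
force: [-0.7, 0.0, -0.3]
width: 41.3
gripper_force: 30.0
time: 5.45
tcp_pos: [630.9, -441.0, 134.5]
ee_rot: [[0.908, 0.419, 0.007], [0.419, -0.908, -0.005], [0.004, 0.008, -1.0]]
force: [0.8, -0.4, 0.6]
width: 56.4
gripper_force: 0.0
```

```bash
python3 -m inch '{"xyz":[[-20,-11,0],[-40,-23,0],[-45,-26,0],[-45,-26,0],[-35,-20,0],[-16,-10,0],[0,0,0]],"turn":[0,0,0,0,0,0,0],"gripper":[1,1,1,1,1,1,1]}'
python3 -m inch '{"xyz":[[0,0,0],[0,0,0],[0,0,0],[0,0,0],[0,0,0],[0,0,0],[0,0,0],[0,0,0],[0,0,0],[0,0,0]],"turn":[-0.14,-0.14,-0.14,-0.14,-0.14,-0.14,-0.14,-0.14,-0.135,0],"gripper":[1,1,1,1,1,1,1,1,1,1]}'
python3 - <<'E'
from m import *
c=cam('top');p=pts(c);print(arm.state()['joint_positions']);save(c,'t1.png')
g=c['color'].astype(int).max(-1)
print(rect(c,p,6,20,(335,430,130,240)))
E
```

```text
time: 6.15
tcp_pos: [399.3, -418.1, 128.7]
ee_rot: [[0.909, 0.417, -0.001], [0.417, -0.909, 0.0], [-0.0, -0.001, -1.0]]
force: [0.8, 1.0, -0.5]
width: 91.5
gripper_force: 0.0
time: 7.15
tcp_pos: [402.5, -418.8, 128.3]
ee_rot: [[-0.119, 0.993, 0.001], [0.993, 0.119, -0.001], [-0.001, 0.001, -1.0]]
force: [-0.4, -0.4, -0.6]
width: 90.6
gripper_force: 0.0
[-9.08086336e-01  5.49369266e-01  1.57243741e+00  6.35285847e-05
  1.01908185e+00 -1.02172962e+00]
{'n': 535, 'z': 12.8, 'c': array([ 531.6, -487.6]), 's': array([75.2, 36. ]), 'corners': [[492.20001220703125, -473.79998779296875], [496.20001220703125, -509.6000061035156], [570.9000244140625, -501.3999938964844], [567.0, -465.6000061035156]]}
```

View pics/t1.png

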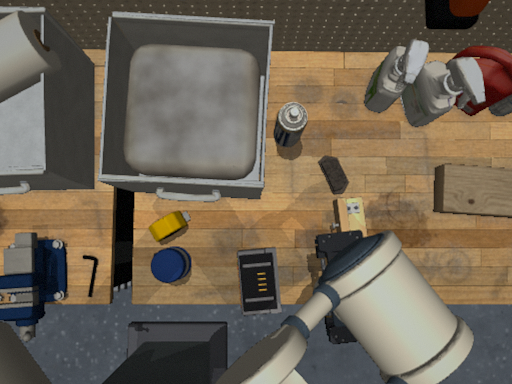

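The pad now lies flat at about (333,174), clear of the board, and the charger has not moved. Next, the gripper goes to the left of the charger.

```bash
python3 -m inch '{"xyz":[[15,1,0],[30,1,0],[40,2,0],[45,2,0],[40,1,0],[26,1,0],[15,1,0],[0,0,0],[0,0,30],[0,0,30],[0,0,0]],"turn":[0,0,0,0,0,0,0,0,0,0,0],"gripper":[1,1,1,1,1,1,1,1,1,1,1]}'
```

```text
time: 8.3
tcp_pos: [385.4, -208.0, 65.7]
ee_rot: [[-0.114, 0.993, -0.003], [0.993, 0.114, 0.002], [0.002, -0.003, -1.0]]
force: [-0.8, 0.8, -0.1]
width: 91.2
gripper_force: 0.0
```

```bash
python3 -m inch '{"xyz":[[0,0,20],[0,0,12],[0,0,6],[-5,0,0],[-7,0,0],[-7,0,0],[-8,0,0],[-9,0,0],[-10,0,0],[-10,0,0],[-10,0,0],[-8,0,0]],"turn":[0,0,0,0,0,0,0,0,0,0,0,0],"gripper":[1,1,1,1,1,1,1,1,1,1,1,1]}'
python3 -m inch '{"xyz":[[-5,0,0],[-8,0,0],[-8,0,0],[-8,0,0],[-7,0,0],[-5,0,0],[-3,0,0],[0,0,0]],"turn":[0,0,0,0,0,0,0,0],"gripper":[1,1,1,1,1,1,1,1]}'
python3 - <<'E'
from m import *
c=cam('top');save(c,'t2.png')
E
```

```text
time: 9.5
tcp_pos: [394.8, -282.3, 30.3]
ee_rot: [[-0.115, 0.993, 0.0], [0.993, 0.115, -0.0], [-0.0, 0.0, -1.0]]
force: [0.2, 5.7, 3.8]
width: 91.5
gripper_force: 2.5
time: 10.3
tcp_pos: [400.0, -325.7, 29.9]
ee_rot: [[-0.116, 0.993, 0.0], [0.993, 0.116, -0.001], [-0.001, 0.0, -1.0]]
force: [0.5, -0.0, 0.6]
width: 91.5
gripper_force: 0.0
```

View pics/t2.png

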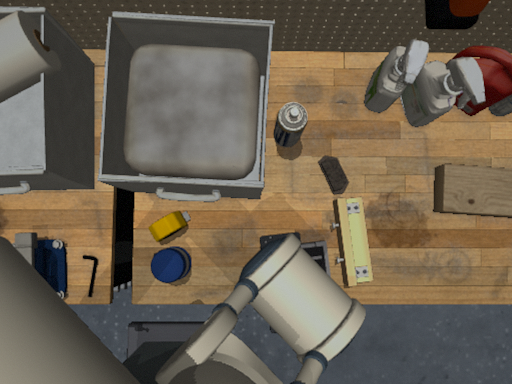

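The charger is mostly hidden under the wrist, with its right part visible at about (317,250). I back off, go round to the near side and measure.

```bash
python3 -m inch '{"xyz":[[8,0,0],[12,0,0],[0,0,-25],[0,0,-40],[0,0,-35],[-10,-15,0],[-20,-25,0],[-25,-30,0],[-20,-26,0],[0,0,0]],"turn":[0,0,0,0,0,0,0,0,0,0],"gripper":[1,1,1,1,0.5,0.5,0.5,0.5,0.5,0.5]}'
python3 -m inch '{"xyz":[[0,0,0],[0,0,0],[0,0,0],[0,0,0],[0,0,0],[0,0,0],[0,0,0],[0,0,0],[0,0,0],[0,0,0],[0,0,0],[0,0,0]],"turn":[0.143,0.143,0.143,0.143,0.143,0.143,0.143,0.143,0.143,0.143,0.14,0],"gripper":[0.5,0.5,0.5,0.5,0.5,0.5,0.5,0.5,0.5,0.5,0.5,0.5]}'
cat >> m.py <<'E'
b=np.array([.9931,.1171]);n=np.array([-.1171,.9931])
def chg(box=(225,345,150,330)):
    for nm in('top',):
        c=cam(nm);p=pts(c);z=p[...,2];m=np.zeros((384,512),bool);m[box[2]:box[3],box[0]:box[1]]=1;m&=(z>55)&(z<66)&((p[...,:2]@n)>-497)&((p[...,:2]@n)<-250)
        k=cv2.connectedComponentsWithStats(m.astype(np.uint8));i=1+np.argmax(k[2][1:,4]);q=p[k[1]==i][:,:2]
        r=cv2.minAreaRect(q.astype(np.float32));e=cv2.boxPoints(r)
        print('rect n',len(q),r,'corners s,nn',np.c_[e@b,e@n].round(1).tolist())
        return c,q
E
python3 - <<'E'
from m import *
c,q=chg();s,w=q@b,q@n;print(s.min(),s.max(),w.min(),w.max());save(c,'t3.png')
E
```

```text
time: 11.35
tcp_pos: [308.8, -392.1, 129.8]
ee_rot: [[-0.113, 0.994, -0.0], [0.994, 0.113, -0.001], [-0.001, -0.0, -1.0]]
force: [-0.4, -0.1, -0.6]
width: 46.9
gripper_force: 0.0
time: 12.55
tcp_pos: [311.2, -389.5, 129.8]
ee_rot: [[0.993, 0.115, -0.0], [0.115, -0.993, 0.001], [-0.0, -0.001, -1.0]]
force: [-0.6, 0.1, -0.1]
width: 45.7
gripper_force: 0.0
rect n 2351 ((407.4457092285156, -383.1767883300781), (129.8531951904297, 79.85895538330078), 6.383195400238037) corners s,nn [[295.1, -387.9], [294.6, -467.8], [424.5, -468.6], [424.9, -388.7]]
294.617563745686 424.5785870574168 -468.009774399302 -388.03017834728985
```

View pics/t3.png

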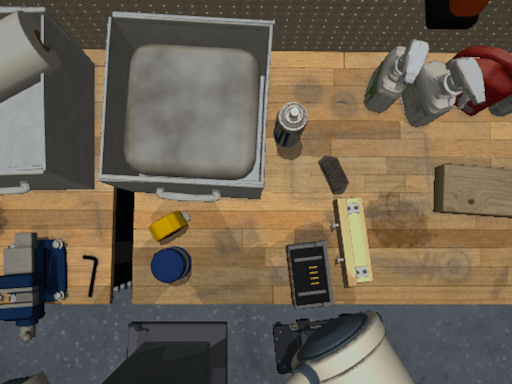

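The charger's top is at about (309,273), square to the board, with a 33 mm gap. Next I push it 50 mm along the board.

```bash
python3 -m inch '{"xyz":[[0,5,30],[0,0,30],[0,0,24],[0,0,12],[0,0,6],[5,0,0],[6,0,0],[6,0,0],[6,0,0],[7,0,0],[7,0,0],[6,0,0]],"turn":[0,0,0,0,0,0,0,0,0,0,0,0],"gripper":[0.5,0.5,0.5,0.5,0.5,0.5,0.5,0.5,0.5,0.5,0.5,0.5]}'
python3 -m inch '{"xyz":[[5,0,0],[4,0,0],[3,0,0],[2,0,0],[1,0,0],[0,0,0]],"turn":[0,0,0,0,0,0],"gripper":[0.5,0.5,0.5,0.5,0.5,0.5]}'
python3 - <<'E'
from m import *
t=arm.state()['tcp_pos'];print(t[:2]@b,t[:2]@n)
c,q=chg();s,w=q@b,q@n;print(s.min(),s.max(),w.min(),w.max())
E
```

```text
time: 13.8
tcp_pos: [354.7, -390.8, 28.4]
ee_rot: [[0.993, 0.117, 0.0], [0.117, -0.993, -0.0], [0.0, 0.001, -1.0]]
force: [-5.5, -0.4, 3.9]
width: 45.8
gripper_force: 2.6
time: 14.4
tcp_pos: [369.2, -389.0, 27.9]
ee_rot: [[0.993, 0.117, 0.0], [0.117, -0.993, 0.0], [0.0, 0.0, -1.0]]
force: [-1.1, -0.9, 0.6]
width: 45.4
gripper_force: 0.5
321.0895855047314 -429.53738520304984
rect n 1781 ((461.48468017578125, -376.2030944824219), (111.95298767089844, 79.96902465820312), 6.969895362854004) corners s,nn [[358.1, -387.9], [358.4, -467.9], [470.4, -467.4], [470.1, -387.4]]
358.16816414442997 470.38386979389355 -467.4785972627663 -387.5508825061627
```

```bash
python3 -m inch '{"xyz":[[1,0,0],[1,0,0],[1,0,0],[1,0,0],[0,0,0],[0,0,0]],"turn":[0,0,0,0,0,0],"gripper":[0.5,0.5,0.5,0.5,0.5,0.5]}'
python3 - <<'E'
from m import *
t=arm.state()['tcp_pos'];print(t[:2]@b,t[:2]@n)
c,q=chg();s,w=q@b,q@n;print(s.min(),s.max(),w.min(),w.max())
E
python3 -m inch '{"xyz":[[-8,0,0],[-15,0,0],[0,0,-25],[0,0,-40],[0,0,-35],[0,0,0]],"turn":[0,0,0,0,0,0],"gripper":[1,1,1,1,1,1]}'
python3 - <<'E'
from m import *
t=arm.state()['tcp_pos'];print(t[:2]@b,t[:2]@n)
for i in range(2): c,q=chg();s,w=q@b,q@n;print(s.min(),s.max(),w.min(),w.max(),board(c)[0])
E
```

```text
time: 15.05
tcp_pos: [373.2, -388.6, 27.9]
ee_rot: [[0.993, 0.117, 0.0], [0.117, -0.993, -0.0], [0.0, 0.0, -1.0]]
force: [-0.8, -0.1, -0.1]
width: 45.4
gripper_force: 0.2
325.1137132998381 -429.58835219848515
rect n 1751 ((465.47894287109375, -375.689697265625), (112.13248443603516, 79.9941177368164), 6.554444313049316) corners s,nn [[362.3, -387.4], [362.1, -467.4], [474.2, -467.8], [474.5, -387.8]]
362.289598881715 474.2746570181904 -467.6642540157901 -387.52391612039753
time: 15.7
tcp_pos: [350.3, -393.1, 131.8]
ee_rot: [[0.993, 0.116, 0.004], [0.116, -0.993, -0.005], [0.003, 0.006, -1.0]]
force: [0.6, -0.8, -0.8]
width: 89.7
gripper_force: 0.0
301.82375322284236 -431.40374661614715
rect n 2326 ((456.6662902832031, -376.5369567871094), (129.46636962890625, 80.20809936523438), 6.520112037658691) corners s,nn [[344.8, -387.1], [344.5, -467.3], [474.0, -467.7], [474.3, -387.5]]
344.613510314974 474.2018523953165 -467.50409802249214 -387.29142976797186 [ 1.18525946e-01 -5.05260676e+02]
rect n 2319 ((456.8697814941406, -376.74658203125), (129.57920837402344, 80.03742218017578), 6.304978370666504) corners s,nn [[345.1, -387.2], [344.5, -467.2], [474.1, -468.1], [474.7, -388.1]]
344.6113178438436 474.23338392022356 -467.3844880958225 -387.21772322616135 [ 1.17745751e-01 -5.04880942e+02]
```

```bash
python3 -m inch '{"xyz":[[0,0,0],[0,0,0],[0,0,0],[0,0,0],[0,0,0],[0,0,0],[0,0,0],[0,0,0],[0,0,0],[0,0,0],[0,0,0],[0,0,0]],"turn":[-0.143,-0.143,-0.143,-0.143,-0.143,-0.143,-0.143,-0.143,-0.143,-0.143,-0.14,0],"gripper":[1,1,1,1,1,1,1,1,1,1,1,1]}'
python3 -m inch '{"xyz":[[12,5,0],[25,20,0],[25,25,0],[9,25,0],[0,20,0],[0,7,0],[0,0,0],[0,0,30],[0,0,30],[0,0,0]],"turn":[0,0,0,0,0,0,0,0,0,0],"gripper":[1,1,1,1,1,1,1,1,1,1]}'
python3 - <<'E'
from m import *
s=arm.state();t=s['tcp_pos'];print(t[:2]@b,t[:2]@n,np.degrees(np.arctan2(s['ee_rot'][1][1],s['ee_rot'][0][1])))
E
```

```text
time: 17.0
tcp_pos: [349.2, -390.7, 126.6]
ee_rot: [[-0.118, 0.993, -0.001], [0.993, 0.118, 0.002], [0.002, -0.001, -1.0]]
force: [0.6, -0.2, 0.8]
width: 91.5
gripper_force: 0.0
time: 18.0
tcp_pos: [440.5, -307.6, 65.1]
ee_rot: [[-0.114, 0.994, -0.005], [0.994, 0.114, 0.004], [0.004, -0.004, -1.0]]
force: [-0.3, 1.1, 0.1]
width: 91.4
gripper_force: 0.0
401.4643600724204 -357.07732349626724 6.52374476153793
```

```bash
python3 -m inch '{"xyz":[[0,0,20],[0,0,12],[0,0,5],[-4,0,0],[-5,0,0],[-5,0,0],[-5,0,0],[-4,0,0],[-4,0,0],[-3,0,0],[-2,0,0],[0,0,0]],"turn":[0,0,0,0,0,0,0,0,0,0,0,0],"gripper":[1,1,1,1,1,1,1,1,1,1,1,1]}'
python3 -m inch '{"xyz":[[-2,0,0],[-2,0,0],[-2,0,0],[-2,0,0],[-2,0,0],[0,0,0]],"turn":[0,0,0,0,0,0],"gripper":[1,1,1,1,1,1]}'
python3 - <<'E'
from m import *
s=arm.state();t=s['tcp_pos'];print(t[:2]@b,t[:2]@n)
E
```

```text
time: 19.2
tcp_pos: [447.0, -341.1, 31.0]
ee_rot: [[-0.116, 0.993, 0.0], [0.993, 0.116, -0.0], [-0.0, 0.0, -1.0]]
force: [-0.7, 1.0, 0.8]
width: 91.0
gripper_force: 0.4
time: 19.8
tcp_pos: [448.1, -350.9, 30.9]
ee_rot: [[-0.116, 0.993, 0.0], [0.993, 0.116, -0.0], [-0.0, 0.0, -1.0]]
force: [-0.4, 1.5, 0.9]
width: 91.6
gripper_force: 0.7
403.9529241847647 -400.97211852188457
```

```bash
python3 -m inch '{"xyz":[[-1,0,0],[-1,0,0],[-1,0,0],[0,0,0]],"turn":[0,0,0,0],"gripper":[1,1,1,1]}'
python3 -m inch '{"xyz":[[-1,0,0],[-1,0,0],[0,0,0]],"turn":[0,0,0],"gripper":[1,1,1]}'
```

```text
time: 20.2
tcp_pos: [448.4, -353.7, 30.9]
ee_rot: [[-0.116, 0.993, -0.0], [0.993, 0.116, -0.0], [-0.0, -0.0, -1.0]]
force: [-0.2, 3.5, 2.4]
width: 90.9
gripper_force: 1.7
time: 20.5
tcp_pos: [448.3, -353.8, 30.9]
ee_rot: [[-0.116, 0.993, -0.001], [0.993, 0.116, 0.003], [0.003, -0.001, -1.0]]
force: [-0.3, 17.3, 11.6]
width: 91.1
gripper_force: 8.8
```

```bash
python3 -m inch '{"xyz":[[10,0,0],[15,0,0],[0,0,-25],[0,0,-40],[0,0,-35],[-10,-15,0],[-22,-25,0],[-25,-28,0],[-20,-22,0],[0,0,0]],"turn":[0,0,0,0,0,0,0,0,0,0],"gripper":[1,1,1,1,0.4,0.4,0.4,0.4,0.4,0.4]}'
python3 -m inch '{"xyz":[[0,0,0],[0,0,0],[0,0,0],[0,0,0],[0,0,0],[0,0,0],[0,0,0],[0,0,0],[0,0,0],[0,0,0],[0,0,0],[0,0,0]],"turn":[0.143,0.143,0.143,0.143,0.143,0.143,0.143,0.143,0.143,0.143,0.14,0],"gripper":[0.4,0.4,0.4,0.4,0.4,0.4,0.4,0.4,0.4,0.4,0.4,0.4]}'
python3 - <<'E'
from m import *
s=arm.state();t=s['tcp_pos'];print(t[:2]@b,t[:2]@n)
c,q=chg();s,w=q@b,q@n;print(s.min(),s.max(),w.min(),w.max());save(c,'t4.png')
cv2.imwrite('pics/t4c.png',cv2.resize(cv2.imread('pics/t4.png')[190:320,270:400],None,fx=4.5,fy=4.5,interpolation=cv2.INTER_CUBIC))
E
```

```text
time: 21.5
tcp_pos: [363.4, -419.7, 130.9]
ee_rot: [[-0.113, 0.994, -0.0], [0.994, 0.113, -0.001], [-0.001, -0.0, -1.0]]
force: [0.6, 0.3, -0.9]
width: 46.0
gripper_force: 0.0
time: 22.7
tcp_pos: [365.6, -416.8, 130.8]
ee_rot: [[0.993, 0.114, -0.0], [0.114, -0.993, 0.0], [-0.0, -0.0, -1.0]]
force: [-0.2, 0.6, 0.2]
width: 36.2
gripper_force: 0.0
314.3083993954684 -456.73319534991043
rect n 2192 ((460.0055847167969, -408.12969970703125), (129.24710083007812, 75.45204162597656), 6.765562057495117) corners s,nn [[344.4, -421.5], [344.4, -497.0], [473.7, -496.9], [473.6, -421.4]]
344.435911036145 473.6842348878325 -496.9368060326496 -421.43830388097206
```

View pics/t4c.png

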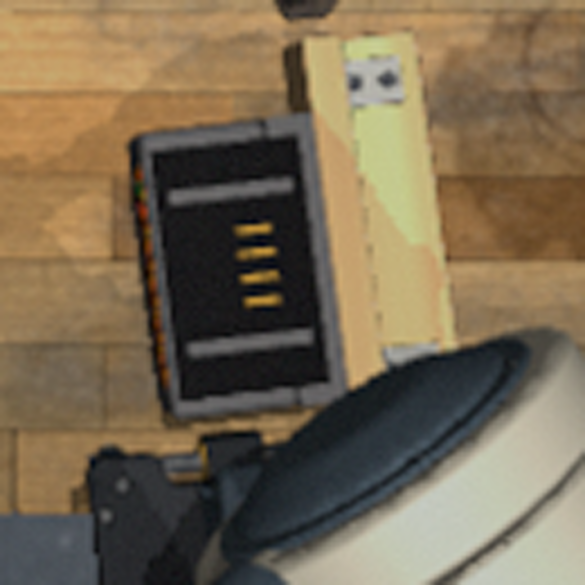

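The crop shows the charger's back flush against the board, square to it. Now I push it sideways to lock.

```bash
python3 -m inch '{"xyz":[[0,2,30],[0,0,30],[0,0,24],[0,0,12],[0,0,6],[4,0,0],[4,0,0],[4,0,0],[4,0,0],[3,0,0],[2,0,0],[0,0,0]],"turn":[0,0,0,0,0,0,0,0,0,0,0,0],"gripper":[0.4,0.4,0.4,0.4,0.4,0.4,0.4,0.4,0.4,0.4,0.4,0.4]}'
python3 -m inch '{"xyz":[[1,0,0],[2,0,0],[2,0,0],[1,0,0],[0,0,0]],"turn":[0,0,0,0,0],"gripper":[0.4,0.4,0.4,0.4,0.4]}'
python3 - <<'E'
from m import *
s=arm.state();t=s['tcp_pos'];print(t[:2]@b,t[:2]@n)
c,q=chg();s,w=q@b,q@n;print(s.min(),s.max(),w.min(),w.max())
E
```

```text
time: 23.95
tcp_pos: [386.8, -417.3, 29.1]
ee_rot: [[0.993, 0.117, 0.0], [0.117, -0.993, -0.0], [0.0, 0.0, -1.0]]
force: [1.4, 0.0, -0.4]
width: 36.7
gripper_force: 0.0
time: 24.45
tcp_pos: [392.3, -416.5, 28.9]
ee_rot: [[0.993, 0.117, -0.0], [0.117, -0.993, 0.0], [-0.0, -0.0, -1.0]]
force: [-3.3, -0.0, 1.8]
width: 36.3
gripper_force: 1.6
340.8574391783248 -459.53098772057194
rect n 1674 ((484.93487548828125, -404.9487609863281), (111.61547088623047, 76.08292388916016), 6.92032527923584) corners s,nn [[378.2, -421.1], [378.5, -497.2], [490.1, -496.8], [489.8, -420.7]]
378.2863051549544 490.08343048606014 -496.9034223229266 -420.91891657515765
```

```bash
python3 -m inch '{"xyz":[[1,0,0],[1,0,0],[1,0,0],[0,0,0]],"turn":[0,0,0,0],"gripper":[0.4,0.4,0.4,0.4]}'
python3 -m inch '{"xyz":[[1,0,0],[0,0,0]],"turn":[0,0],"gripper":[0.4,0.4]}'
python3 - <<'E'
from m import *
c,q=chg();s,w=q@b,q@n;print(s.min(),s.max(),w.min(),w.max())
E
```

```text
time: 24.9
tcp_pos: [395.3, -416.1, 28.9]
ee_rot: [[0.993, 0.117, -0.0], [0.117, -0.993, 0.0], [-0.0, -0.0, -1.0]]
force: [-4.9, -0.6, 2.6]
width: 36.5
gripper_force: 2.8
time: 25.1
tcp_pos: [395.5, -415.9, 28.9]
ee_rot: [[0.993, 0.116, -0.001], [0.116, -0.993, 0.0], [-0.001, -0.001, -1.0]]
force: [-12.7, -2.7, 6.9]
width: 36.7
gripper_force: 6.5
rect n 1645 ((488.0460205078125, -404.5296630859375), (111.65535736083984, 76.03058624267578), 6.556296348571777) corners s,nn [[381.6, -420.7], [381.4, -496.7], [493.0, -497.1], [493.2, -421.0]]
381.5810513331601 493.06521510802656 -496.9659424122131 -420.79421896581863
```

```bash
python3 -m inch '{"xyz":[[1,0,0],[0,0,0]],"turn":[0,0],"gripper":[0.4,0.4]}'
python3 -m inch '{"xyz":[[-6,0,0],[-12,0,0],[-12,0,0],[0,0,-25],[0,0,-40],[0,0,-35],[0,0,0]],"turn":[0,0,0,0,0,0,0],"gripper":[0.4,0.4,0.4,0.4,0.4,0.4,0.4]}'
python3 - <<'E'
from m import *
c,q=chg();s,w=q@b,q@n;print(s.min(),s.max(),w.min(),w.max());p=pts(c)
for n_,a in dict(filt=(80,105,(140,205,235,295)),tape=(50,75,(140,200,200,250)),can=(150,200,(265,320,90,150)),pad=(6,20,(310,352,145,197))).items(): r=rect(c,p,*a);print(n_,r['c'],r['z'],r['s'])
E
```

```text
time: 25.35
tcp_pos: [395.7, -415.8, 28.9]
ee_rot: [[0.993, 0.116, -0.003], [0.116, -0.993, 0.001], [-0.002, -0.001, -1.0]]
force: [-19.3, -4.9, 9.5]
width: 36.2
gripper_force: 10.3
time: 26.05
tcp_pos: [368.2, -421.4, 133.0]
ee_rot: [[0.993, 0.116, 0.004], [0.116, -0.993, -0.005], [0.003, 0.006, -1.0]]
force: [-0.2, 1.1, -1.1]
width: 36.6
gripper_force: 0.0
rect n 2218 ((478.9933776855469, -405.4697570800781), (129.69476318359375, 76.14631652832031), 6.783634185791016) corners s,nn [[363.3, -420.8], [363.4, -496.9], [493.1, -496.8], [493.0, -420.6]]
363.3980447289645 493.07835265262656 -496.897194546442 -420.7247389774469
filt [ 428.8 -100.2] 92.7 [66.  64.7]
tape [504.8 -88.7] 60.3 [36.6 59. ]
can [ 707.3 -338.9] 162.3 [53.  52.4]
pad [ 621.4 -443.8] 13.2 [72.9 39.1]
```

```bash
python3 -c "from workcell import arm;print(arm.job_done())"
```

```text
the job is handed in; nothing more can be done
None
```

The job is handed in, with no verdict returned: by my last measurements the charger is locked home (within about 1 mm of target sideways and flush to the board), the pad lies flat and clear of it, and the oil filter, can and tape measure have not moved.

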